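# Right the fallen bottle and find the full media canister

## Robot

A 7-joint arm with a two-finger parallel gripper is mounted at the origin on the work surface. World frame = base frame: x ahead of the robot, y to its left, z up, the work surface at z = 0. Lengths are in m, angles in rad, forces in N, time in s.
With the tool pointing down it reaches from about 0.425 to 0.825 m from the base axis. Payload 3.6 kg.
Tool frame: the origin (TCP) lies midway between the tips of the shut fingers; the grasp point (between the pads) lies 19 mm behind it; z points along the fingers, y is the line along which they close (so a half turn about z gives the same grasp; the last joint's range is limited). The gripper opens to 93 mm and grips with 3 to 60 N. Pads are 15 mm wide; open, the fingers measure 128 mm over their backs; the gripper's body (75 mm by 188 mm) begins 65 mm behind the grasp point.
Start: joints at [1.101, 0.615, -0.013, 1.423, 0.008, 1.103, -0.04], TCP at [0.279, -0.587, 0.219] pointing down, gripper open.
Joint ranges: [-3.12, 3.12], [-0.3, 2.06], [-1.34, 1.32], [0.26, 2.42], [-1.36, 4.5], [0.01, 1.98], [-2.84, 2.84]. Speed limits (rad/s): [2.79, 2.79, 3.14, 3.14, 3.14, 3.14, 3.14].

## Interface

Orientations are given as a rotation vector (axis times angle).
In Python, from station import robot gives the robot as it stands.
- The arm moves only by the tool send_rows, never from a script. Its argument "rows" is a list of rows, each an object with "xyz": the shift along the tool's x, y, z in m, a list of three; "rotation": the turn, a rotation vector about the tool's x, y, z in degrees, a list of three. A call has 1 to 5 rows; each row is the pose to reach, as a shift and turn from the pose commanded when the call began, along the tool's axes at that moment; what a row does not reach only later rows make up. A row lasts 1/12 s, in which the tool goes at most 41.7 mm and 7.16 degrees, less where a joint would pass 70% of its speed; a pose out of reach is approached as far as the arm can. A call with a gripper value outside its range is refused whole. "fingers" is the closure, from 0 (fully open) to 1 (shut), set as the call begins (left out, the last holds). The fingers move at their own pace and stop on an object; "newtons" is the grip in N (left out, the last holds). Time passes only in rows, so rows that repeat a pose let the fingers close. It gives the time, the measured TCP pose, the force, the opening and the grip force at its end, in the units of the state.
- robot.sense(): the state, without advancing time (a new reading comes with each control period).
- robot.grab_frame(name): name is "scene" or "top" or "wrist"; returns a dict with "pixels" (400x640x3 uint8, red, green, blue), "range_z" (400x640 float32, m along the optical axis (not along the pixel's ray), 0 where there is no reading), "intrinsics" (3x3 intrinsics, pixels), "D" ([k1, k2, p1, p2, k3] as OpenCV has them; the pictures are not rectified), "R" (3x3) and "t" (3): a world point X has camera coordinates R X + t; the wrist camera has in their place "tool_from_camera" (4x4, takes a point from camera to tool coordinates, whose origin is the TCP and whose axes are the flange's). Camera axes: x right, y down, z forward; pixel columns grow to the right and rows downward; lengths in m; the calibration is good to about 2 mm. A picture is of the moment at which its call begins: read the wrist's pose just before it.
- robot.job_done(): hands the job in; it is judged then, once.
The state is a dict: "t": time; "q": joint angles; "joint_velocities": joint speeds; "tau": joint torques, N m; "ee_pos": TCP position; "eef_rot": TCP orientation; "ft_force": force on the tool from outside, world axes, zero at the start; "ft_torque": the same for the moment, N m; "opening": finger opening in m; "gripper_force": force on a finger pad.
Only numpy, scipy, OpenCV 4.12 (cv2) and the standard library are available. Lean on these libraries where they do the work, as an engineer would, in place of code of your own. Each camera call takes 0.05 s, during which the arm holds its last target. There are 200 camera calls.

## Task

The row of supplies by the aquarium sump has been knocked: first stand the fallen square bottle upright again in its gap in the row, over the spot where its foot lies, and let go of it. Then heft the three identical closed canisters to find the full one, the heaviest, leaving the other two standing where they were, and finish while still holding the heaviest one up, upright and still, a good 15 cm clear of the plate with nothing but the gripper carrying it. Do not knock over or shift the little jar in the row, and do not tip a canister over.

Things in the scene. Friction and masses are not known exactly. Their poses are not given: they have to be found in the camera images.
- plate: White plastic plate fixed on the table, 215 mm (x) by 520 mm (y), top face 6 mm above the table. Origin on the table below the middle of the row line; y runs along the row, x away from the robot. The things of the row have their five places along y at about 95 mm pitch in varying order. The plate reaches 150 mm in front of the line and 65 mm behind it, with a stop along its back edge 22 mm above the table
- canister1 (a point): One of three identical closed round grey canisters with black lid and pale label band, upright in the row: diameter 56 mm (lid, top 18 mm: 57 mm), height 100 mm, hard plastic. Point: its centre, 50 mm above its underside; z up its axis. One of the three, varying in place, weighs 0.49 to 0.61 kg, the other two 0.2 to 0.37 kg each
- canister2 (a point): One of three identical closed round grey canisters with black lid and pale label band, upright in the row: diameter 56 mm (lid, top 18 mm: 57 mm), height 100 mm, hard plastic. Point: its centre, 50 mm above its underside; z up its axis. One of the three, varying in place, weighs 0.49 to 0.61 kg, the other two 0.2 to 0.37 kg each
- canister3 (a point): One of three identical closed round grey canisters with black lid and pale label band, upright in the row: diameter 56 mm (lid, top 18 mm: 57 mm), height 100 mm, hard plastic. Point: its centre, 50 mm above its underside; z up its axis. One of the three, varying in place, weighs 0.49 to 0.61 kg, the other two 0.2 to 0.37 kg each
- bottle_mid (a point): Fallen white bottle lying on a flat side, cap towards the robot: square body 45 x 45 x 78 mm, sloping shoulder, round black cap 30 mm across from 85 to 125 mm above the foot; 125 mm tall, 0.22 kg, bottom-heavy. Point: its centre, 62.5 mm from the foot; z from foot to cap. Held lightly (5 N) by the cap across its axis and lifted, it swings between the fingers to hang near upright
- bottle_foot (a point): Centre of the bottle's foot face (underside); same axes as bottle_mid. While it lies, this point is 22.5 mm above the plate, in the bottle's gap in the row
- bottle_cap (a point): Centre of the bottle's black cap, on its axis 105 mm from the foot; same axes as bottle_mid
- jar_mid (a point): Little amber jar with white cap standing in the row, diameter 42 mm, height 70 mm, to be left alone; the point is its centre, 35 mm above its underside

How it is judged:
On the way:
1. the fallen bottle stands upright in its gap, let go and at rest (angle between bottle_mid's own z axis and vertical below 0.12 rad and distance of bottle_foot from where it was at the start of the episode below 0.05 m and height (world z) of bottle_foot below 0.012 m and contact force between bottle and the fingers below 0.1 N and linear speed of bottle below 0.03 m/s), for 0.3 s.
At the end, for the whole second after the job is handed in: Heaviest canister held by the fingers alone, underside 11 cm or more above the plate, within 0.3 rad of upright, still. Other canisters upright (0.12 rad) on the plate within 45 mm of their starts; bottle upright, released, foot within 50 mm of its start; jar within 30 mm (all of step 1 and height (world z) of heaviest above 0.116 m and angle between heaviest's own z axis and vertical below 0.3 rad and linear speed of each of heaviest, lighter1, lighter2 below 0.03 m/s and contact force between heaviest and the fingers above 1 N and contact force between heaviest and lighter1 below 0.05 N and contact force between heaviest and lighter2 below 0.05 N and contact force between heaviest and bottle below 0.05 N and contact force between heaviest and jar below 0.05 N and contact force between heaviest and plate below 0.05 N and angle between each of lighter1, lighter2, jar_mid's own z axis and vertical below 0.12 rad and height (world z) of lighter1 between 0 and 0.014 m and distance of each of lighter1, lighter2 from where it was at the start of the episode below 0.045 m and contact force between each of lighter1, lighter2 and the fingers below 0.1 N and height (world z) of lighter2 between 0 and 0.014 m and distance of jar_mid from where it was at the start of the episode below 0.03 m); the arm keeps its last pose, push and grip.
It fails at once if the little jar is knocked over or shifted by more than 3 cm (angle between jar_mid's own z axis and vertical above 0.5 rad or distance of jar_mid from where it was at the start of the episode above 0.03 m).
It fails at once if a canister is tipped over (more than 0.7 rad) (angle between any of heaviest, lighter1, lighter2's own z axis and vertical above 0.7 rad).
It fails at once if a canister is lifted while the bottle still lies (angle between bottle_mid's own z axis and vertical above 0.8 rad and height (world z) of any of heaviest, lighter1, lighter2 above 0.025 m).
It also fails if it takes over 72 s, if anything falls off the work surface, if the arm or the gripper's body presses on something with over 40 N, if the wrist force passes 120 N, or if a joint passes its speed limit or range.

## Working session

There is one attempt and no reset: what is moved stays moved. The work goes in short steps, Python scripts to look and compute and a tool call to move; the robot and the scene stay as the last step left them, time stands still between calls to the robot, and variables do not carry over. Pictures are saved under pics/ and viewed, at most 10 in all, crops included, and the job is handed in when it is done.

Besides the shell and the picture viewer there is one more tool, called after "Request:" by a JSON object that holds its "fn" and its "kwargs", one argument or row to a line. send_rows: Moves the arm, as the interface text tells. Its arguments: {"type":"object","properties":{"rows":{"type":"array","items":{"type":"object","properties":{"xyz":{"type":"array","items":{"type":"number"}},"rotation":{"type":"array","items":{"type":"number"}}}}},"fingers":{"type":"number"},"newtons":{"type":"number"}},"required":["rows"]}

```bash
mkdir -p pics
python3 - <<'E'
from station import robot
import cv2,numpy as np
s=robot.sense()
print({k:np.round(v,3).tolist() for k,v in s.items()})
for n in ("scene","top"):
    f=robot.grab_frame(n); cv2.imwrite(f"pics/{n}0.png",f["pixels"][:,:,::-1]); np.savez(f"{n}0.npz",**f)
    print(n,np.round(f["R"],3).tolist(),np.round(f["t"],3),f["D"],f["intrinsics"].tolist())
E
```

```text
{'t': 0.0, 'q': [1.101, 0.616, -0.013, 1.425, 0.008, 1.103, -0.04], 'joint_velocities': [-0.0, -0.001, 0.0, -0.001, -0.002, -0.001, 0.002], 'tau': [-0.0, -45.893, 0.209, -16.574, -0.061, 0.021, 0.0], 'ee_pos': [0.278, -0.587, 0.217], 'eef_rot': [-3.062, -0.69, 0.001], 'ft_force': [0.135, -1.048, -0.442], 'ft_torque': [0.048, -0.033, 0.006], 'gripper_force': 0.0, 'opening': 0.093}
scene [[0.288, 0.958, 0.008], [0.686, -0.201, -0.699], [-0.668, 0.207, -0.715]] [-0.201 -0.342  1.491] [-0.10631412  0.          0.          0.          0.        ] [[515.6791577652422, 0.0, 312.0871738138289], [0.0, 515.6791577652422, 207.07554324575972], [0.0, 0.0, 1.0]]
top [[0.013, -0.999, -0.03], [-0.985, -0.007, -0.175], [0.174, 0.032, -0.984]] [0.026 0.549 0.645] [0.01447452 0.         0.         0.         0.        ] [[361.76694733957316, 0.0, 316.54122571352514], [0.0, 361.76694733957316, 196.1083693891494], [0.0, 0.0, 1.0]]
```

View pics/top0.png

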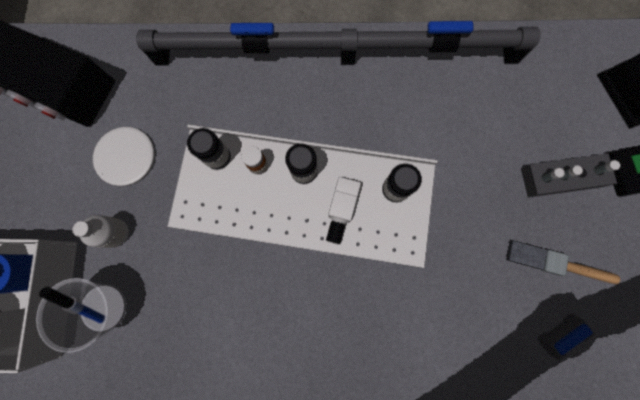

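View pics/scene0.png

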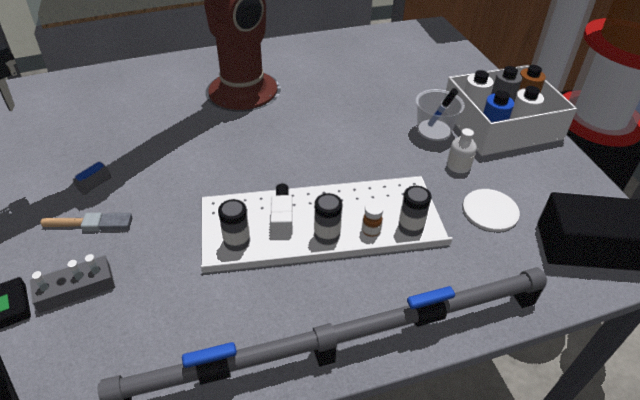

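The top view shows canisters at (208,143), (302,160) and (403,180), the jar at (254,158), and the bottle at (345,200) with its cap at (337,232). The row is slightly rotated.

```bash
cat > h.py <<'E'
import cv2,numpy as np
from station import robot
from scipy.spatial.transform import Rotation as Ro
def cloud(f):
    h,w=f["range_z"].shape
    u,v=np.meshgrid(np.arange(w,dtype=np.float64),np.arange(h,dtype=np.float64))
    n=cv2.undistortPoints(np.stack([u.ravel(),v.ravel()],1)[:,None],f["intrinsics"],np.array(f["D"]))[:,0]
    z=f["range_z"].ravel().astype(float)
    P=np.c_[n*z[:,None],z]
    if "R" in f: P=(P-f["t"])@f["R"]
    P[z==0]=np.nan
    return P.reshape(h,w,3)
def tool(p,s=None):
    """world point -> tool coordinates"""
    s=s or robot.sense(); return Ro.from_rotvec(s["eef_rot"]).inv().apply(np.asarray(p)-s["ee_pos"])
E
cat > m.py <<'E'
from h import *
def blobs(f,P,lo,hi,box,amin=30):
    m=((P[...,2]>lo)&(P[...,2]<hi)).astype(np.uint8); b=np.zeros_like(m); b[box[1]:box[3],box[0]:box[2]]=1
    n,l,st,c=cv2.connectedComponentsWithStats(m*b)
    for i in range(1,n):
        if st[i,4]>=amin:
            Q=P[l==i]; (cx,cy),(w,h),a=cv2.minAreaRect(Q[:,:2].astype(np.float32))
            print(np.round(c[i]),st[i,4],"rect c",round(cx,4),round(cy,4),"size",round(w,3),round(h,3),"ang",round(a,1),"zmed",np.round(np.median(Q[:,2]),4),"mean",np.round(Q.mean(0)[:2],4))
if __name__=="__main__":
    for n,box in (("top",(165,110,445,270)),("scene",(195,170,455,275))):
        f=dict(np.load(n+"0.npz")); P=cloud(f); print(n)
        print("lids");blobs(f,P,.098,.115,box)
        print("jar");blobs(f,P,.068,.084,box)
        print("bottle body top");blobs(f,P,.046,.058,box)
        print("bottle");blobs(f,P,.03,.058,box)
        print("plate");blobs(f,P,.003,.009,box,2000)
E
python3 m.py
```

```text
top
lids
[202. 143.] 774 rect c 0.6369 0.2404 size 0.057 0.055 ang 9.7 zmed 0.1063 mean [0.636  0.2394]
[300. 159.] 765 rect c 0.6072 0.0603 size 0.056 0.055 ang 83.5 zmed 0.1061 mean [0.6065 0.0599]
[405. 179.] 807 rect c 0.5711 -0.1255 size 0.054 0.056 ang 45.2 zmed 0.1062 mean [ 0.57   -0.1249]
jar
[215. 154.] 96 rect c 0.6255 0.227 size 0.021 0.054 ang 51.1 zmed 0.0765 mean [0.6226 0.2242]
[252. 156.] 321 rect c 0.6195 0.1551 size 0.037 0.036 ang 1.5 zmed 0.0761 mean [0.6193 0.1547]
[304. 174.] 55 rect c 0.5873 0.0569 size 0.014 0.048 ang 9.6 zmed 0.0756 mean [0.5849 0.0557]
[394. 191.] 63 rect c 0.5569 -0.1123 size 0.05 0.016 ang 46.4 zmed 0.0753 mean [ 0.5542 -0.1104]
bottle body top
[218. 159.] 64 rect c 0.6235 0.2265 size 0.018 0.052 ang 47.6 zmed 0.0519 mean [0.6197 0.225 ]
[258. 165.] 68 rect c 0.6126 0.1495 size 0.021 0.039 ang 37.3 zmed 0.0491 mean [0.6099 0.1475]
[304. 177.] 37 rect c 0.5872 0.0562 size 0.015 0.049 ang 11.8 zmed 0.0523 mean [0.5847 0.0557]
[344. 199.] 948 rect c 0.5434 -0.0208 size 0.045 0.08 ang 75.0 zmed 0.0509 mean [ 0.5435 -0.021 ]
[391. 194.] 38 rec
[... 1752 characters left out ...]
7 0.0517]
[236. 235.] 104 rect c 0.5907 -0.13 size 0.055 0.023 ang 81.4 zmed 0.0516 mean [ 0.5948 -0.1284]
bottle
[282. 208.] 849 rect c 0.5259 -0.0168 size 0.045 0.127 ang 74.9 zmed 0.0489 mean [ 0.5428 -0.0209]
[411. 222.] 244 rect c 0.6528 0.2302 size 0.057 0.028 ang 57.8 zmed 0.0446 mean [0.6566 0.2268]
[372. 223.] 202 rect c 0.6305 0.1504 size 0.038 0.029 ang 68.5 zmed 0.0445 mean [0.635  0.1477]
[327. 231.] 256 rect c 0.6254 0.0537 size 0.056 0.027 ang 68.8 zmed 0.0443 mean [0.6307 0.0517]
[236. 237.] 243 rect c 0.5896 -0.1284 size 0.056 0.025 ang 85.3 zmed 0.0433 mean [ 0.5946 -0.1289]
plate
[314. 221.] 9002 rect c 0.5536 0.0648 size 0.525 0.2 ang 81.7 zmed 0.0055 mean [0.5596 0.0491]
```

```bash
cat > plan.py <<'E'
import sys
from h import *
s=robot.sense(); x,y,z,w=map(float,sys.argv[1:5]); w=np.radians(w)
c,n=np.cos(w),np.sin(w); T=np.array([[c,n,0],[n,-c,0],[0,0,-1]])
R=Ro.from_rotvec(s["eef_rot"])
print("t",round(s["t"],2),"tcp",np.round(s["ee_pos"],4),"F",np.round(s["ft_force"],2),"q",np.round(s["q"],2),"open",round(s["opening"],4),"gf",round(s["gripper_force"],2))
print("shift",np.round(tool([x,y,z],s),4),"rot deg",np.round(np.degrees((R.inv()*Ro.from_matrix(T)).as_rotvec()),1))
E
python3 plan.py 0.478 -0.0035 0.2 -15
```

```text
t 0.1 tcp [ 0.2782 -0.5867  0.2176] F [ 0.24 -0.2  -0.41] q [ 1.1   0.62 -0.01  1.42  0.01  1.1  -0.04] open 0.0926 gf 0.0
shift [ 0.4304 -0.4412  0.0186] rot deg [-0.1  0.  40.4]
```

Request:
{"fn": "send_rows", "kwargs": {
  "rows": [
    {"xyz": [0.029,-0.029,0],"rotation": [0,0,3]},
    {"xyz": [0.058,-0.058,0],"rotation": [0,0,6]},
    {"xyz": [0.087,-0.087,0],"rotation": [0,0,9]},
    {"xyz": [0.116,-0.116,0],"rotation": [0,0,12]},
    {"xyz": [0.145,-0.145,0],"rotation": [0,0,15]}
  ],
  "fingers": 0,
  "newtons": 5
}}

```text
t: 0.52
ee_pos: [0.3475, -0.392, 0.2182]
eef_rot: [-3.128, -0.279, 0.001]
ft_force: [1.0, -0.2, 0.5]
opening: 0.0934
gripper_force: 0.0
```

```bash
python3 plan.py 0.478 -0.0035 0.2 -15
```

```text
t 0.52 tcp [ 0.3475 -0.392   0.2182] F [ 0.96 -0.2   0.51] q [ 0.78  0.42  0.04  1.79 -0.02  0.93 -0.57] open 0.0934 gf 0.0
shift [ 0.1973 -0.3592  0.0185] rot deg [-0.1  0.  25.2]
```

Request:
{"fn": "send_rows", "kwargs": {
  "rows": [
    {"xyz": [0.02,-0.036,0.002],"rotation": [0,0,3]},
    {"xyz": [0.04,-0.072,0.004],"rotation": [0,0,6]},
    {"xyz": [0.06,-0.108,0.006],"rotation": [0,0,9]},
    {"xyz": [0.08,-0.144,0.008],"rotation": [0,0,12]},
    {"xyz": [0.1,-0.18,0.01],"rotation": [0,0,15]}
  ]
}}

```text
t: 0.93
ee_pos: [0.4133, -0.197, 0.2085]
eef_rot: [-3.139, 0.131, 0.0]
ft_force: [0.7, 0.1, -0.1]
opening: 0.093
gripper_force: 0.0
```

```bash
python3 plan.py 0.478 -0.0035 0.1 -15
```

```text
t 0.93 tcp [ 0.4133 -0.197   0.2085] F [ 0.75  0.1  -0.07] q [ 0.35  0.33  0.06  1.97 -0.03  0.84 -1.23] open 0.093 gf 0.0
shift [ 0.0483 -0.1982  0.1085] rot deg [-0.   0.  10.2]
```

Request:
{"fn": "send_rows", "kwargs": {
  "rows": [
    {"xyz": [0.01,-0.04,0.01],"rotation": [0,0,3]},
    {"xyz": [0.02,-0.079,0.02],"rotation": [0,0,6]},
    {"xyz": [0.03,-0.118,0.03],"rotation": [0,0,9]},
    {"xyz": [0.039,-0.157,0.04],"rotation": [0,0,10.2]},
    {"xyz": [0.048,-0.194,0.05],"rotation": [0,0,10.2]}
  ]
}}

```text
t: 1.35
ee_pos: [0.477, -0.0071, 0.1581]
eef_rot: [-3.115, 0.405, 0.0]
ft_force: [0.5, -1.1, 0.7]
opening: 0.0927
gripper_force: 0.0
```

Request:
{"fn": "send_rows", "kwargs": {
  "rows": [
    {"xyz": [0,-0.004,0.03],"rotation": [0,0,0]},
    {"xyz": [0,-0.004,0.06],"rotation": [0,0,0]},
    {"xyz": [0,-0.004,0.06],"rotation": [0,0,0]},
    {"xyz": [0,-0.004,0.06],"rotation": [0,0,0]}
  ]
}}

```text
t: 1.68
ee_pos: [0.4765, -0.0059, 0.0977]
eef_rot: [3.114, -0.405, -0.007]
ft_force: [1.3, -0.2, 0.5]
opening: 0.0927
gripper_force: 0.0
```

```bash
python3 plan.py 0.478 -0.0035 0.011 -15
python3 - <<'E'
from h import *
s=robot.sense();f=robot.grab_frame("wrist");cv2.imwrite("pics/w1.png",f["pixels"][:,:,::-1])
P=cloud(f);M=f["tool_from_camera"];Q=(P@M[:3,:3].T+M[:3,3]);W=Q@Ro.from_rotvec(s["eef_rot"]).as_matrix().T+s["ee_pos"]
m=(W[...,2]>.035)&(W[...,2]<.06)&(abs(W[...,0]-.5)<.12)&(abs(W[...,1]+.01)<.045)&(Q[...,2]>.02)
print(m.sum(),[(np.round(v,4)) for v in cv2.minAreaRect(W[m][:,:2].astype(np.float32))])
m&=W[...,2]<.0445
print(m.sum(),[(np.round(v,4)) for v in cv2.minAreaRect(W[m][:,:2].astype(np.float32))])
E
```

```text
t 1.68 tcp [ 0.4765 -0.0059  0.0977] F [ 1.27 -0.15  0.47] q [-0.07  0.53  0.05  2.05 -0.05  0.57 -1.82] open 0.0927 gf 0.0
shift [ 0.0012 -0.0028  0.0867] rot deg [0.1 0.2 0.2]
8262 [array([ 0.5446, -0.0151]), array([0.1646, 0.0815]), np.float64(9.1796)]
1582 [array([0.5413, 0.0045]), array([0.1643, 0.0416]), np.float64(9.066)]
```

View pics/w1.png

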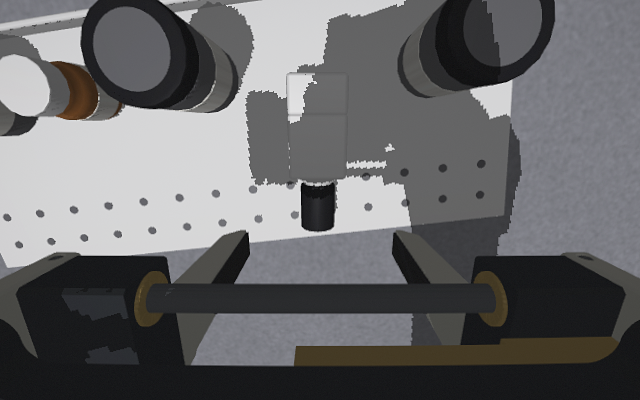

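The wrist view shows the cap at (318,205), centred between the fingertips (240 and 400) and square to them. I'll go down and grip.

Request:
{"fn": "send_rows", "kwargs": {
  "rows": [
    {"xyz": [0.001,-0.002,0.03],"rotation": [0,0,0]},
    {"xyz": [0.001,-0.002,0.06],"rotation": [0,0,0]},
    {"xyz": [0.001,-0.002,0.075],"rotation": [0,0,0]},
    {"xyz": [0.001,-0.002,0.085],"rotation": [0,0,0]},
    {"xyz": [0.001,-0.002,0.085],"rotation": [0,0,0]}
  ]
}}

```text
t: 2.15
ee_pos: [0.4795, -0.0048, 0.0136]
eef_rot: [3.115, -0.408, -0.0]
ft_force: [0.5, -0.3, -0.1]
opening: 0.0931
gripper_force: 0.0
```

Request:
{"fn": "send_rows", "kwargs": {
  "rows": [
    {"xyz": [0,0,0]},
    {"xyz": [0,0,0]},
    {"xyz": [0,0,0]},
    {"xyz": [0,0,0]},
    {"xyz": [0,0,0]}
  ],
  "fingers": 1,
  "newtons": 5
}}

```text
schema error: expected keys xyz, rotation
```

Request:
{"fn": "send_rows", "kwargs": {
  "rows": [
    {"xyz": [0,0,0]},
    {"xyz": [0,0,0]},
    {"xyz": [0,0,0]},
    {"xyz": [0,0,0]}
  ]
}}

```text
schema error: expected keys xyz, rotation
```

```bash
python3 plan.py 0.478 -0.0035 0.011 -15
```

```text
t 2.15 tcp [ 0.4795 -0.0048  0.0136] F [ 0.46 -0.27 -0.09] q [-0.06  0.69  0.03  2.1  -0.06  0.36 -1.81] open 0.0931 gf 0.0
shift [-0.0018 -0.0008  0.0026] rot deg [0.  0.  0.1]
```

Request:
{"fn": "send_rows", "kwargs": {
  "rows": [
    {"xyz": [-0.001,0,0.002],"rotation": [0,0,0]},
    {"xyz": [-0.001,0,0.002],"rotation": [0,0,0]},
    {"xyz": [-0.001,0,0.002],"rotation": [0,0,0]},
    {"xyz": [-0.001,0,0.002],"rotation": [0,0,0]},
    {"xyz": [-0.001,0,0.002],"rotation": [0,0,0]}
  ],
  "fingers": 1,
  "newtons": 5
}}

```text
t: 2.57
ee_pos: [0.4789, -0.0037, 0.0124]
eef_rot: [-3.115, 0.405, -0.003]
ft_force: [0.2, -0.5, -0.3]
opening: 0.0641
gripper_force: 0.0
```

Request:
{"fn": "send_rows", "kwargs": {
  "rows": [
    {"xyz": [0,0,0],"rotation": [0,0,0]},
    {"xyz": [0,0,0],"rotation": [0,0,0]},
    {"xyz": [0,0,0],"rotation": [0,0,0]},
    {"xyz": [0,0,0],"rotation": [0,0,0]}
  ]
}}

```text
t: 2.9
ee_pos: [0.4784, -0.0037, 0.0117]
eef_rot: [-3.115, 0.405, 0.0]
ft_force: [-0.5, 0.1, -0.0]
opening: 0.0377
gripper_force: 0.0
```

```bash
python3 plan.py 0.478 -0.0035 0.011 -15
```

```text
t 2.9 tcp [ 0.4784 -0.0037  0.0117] F [-0.52  0.08 -0.02] q [-0.06  0.69  0.03  2.1  -0.06  0.35 -1.81] open 0.0377 gf 0.0
shift [-0.0004 -0.0001  0.0007] rot deg [-0.   0.   0.2]
```

Request:
{"fn": "send_rows", "kwargs": {
  "rows": [
    {"xyz": [0,0,0],"rotation": [0,0,0]},
    {"xyz": [0,0,0],"rotation": [0,0,0]},
    {"xyz": [0,0,0],"rotation": [0,0,0]},
    {"xyz": [0,0,0],"rotation": [0,0,0]}
  ]
}}

```text
t: 3.23
ee_pos: [0.4784, -0.0037, 0.0117]
eef_rot: [-3.115, 0.405, 0.0]
ft_force: [0.5, 0.4, 0.6]
opening: 0.0296
gripper_force: 5.0
```

Request:
{"fn": "send_rows", "kwargs": {
  "rows": [
    {"xyz": [0,0,-0.015],"rotation": [0,0,0]},
    {"xyz": [0.002,0,-0.03],"rotation": [0,0,0]},
    {"xyz": [0.005,0,-0.045],"rotation": [0,0,0]},
    {"xyz": [0.01,0,-0.06],"rotation": [0,0,0]},
    {"xyz": [0.015,0,-0.075],"rotation": [0,0,0]}
  ]
}}

```text
t: 3.65
ee_pos: [0.4928, -0.0077, 0.0872]
eef_rot: [3.115, -0.405, -0.001]
ft_force: [1.1, 0.3, -2.8]
opening: 0.03
gripper_force: 5.0
```

Request:
{"fn": "send_rows", "kwargs": {
  "rows": [
    {"xyz": [0.005,0,-0.015],"rotation": [0,0,0]},
    {"xyz": [0.01,0,-0.03],"rotation": [0,0,0]},
    {"xyz": [0.02,0,-0.045],"rotation": [0,0,0]},
    {"xyz": [0.03,0,-0.06],"rotation": [0,0,0]},
    {"xyz": [0.04,0,-0.06],"rotation": [0,0,0]}
  ]
}}

```text
t: 4.07
ee_pos: [0.5332, -0.018, 0.1491]
eef_rot: [-3.115, 0.405, -0.007]
ft_force: [0.6, -0.9, -2.0]
opening: 0.0298
gripper_force: 5.0
```

```bash
python3 plan.py 0.584 -0.032 0.12 -15;  python3 - <<'E'
from h import *
f=robot.grab_frame("scene");cv2.imwrite("pics/s1.png",cv2.resize(f["pixels"][100:280,160:460,::-1],None,fx=2,fy=2))
E
```

```text
t 4.07 tcp [ 0.5332 -0.018   0.1491] F [ 0.57 -0.9  -2.02] q [-0.05  0.52  0.06  1.85 -0.04  0.77 -1.8 ] open 0.0298 gf 5.0
shift [0.0526 0.0006 0.0293] rot deg [-0.1 -0.2  0.2]
```

View pics/s1.png

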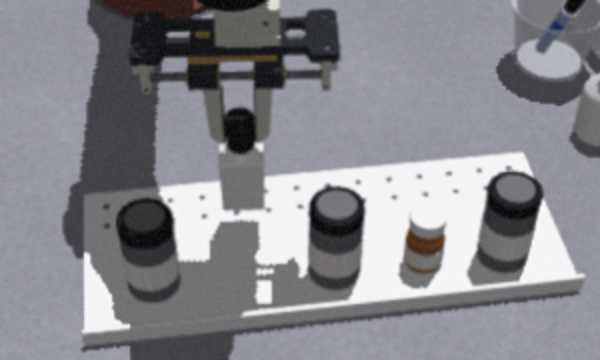

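The bottle hangs near upright under the gripper, in the crop at (240,165). I'll carry it forward and lower it.

Request:
{"fn": "send_rows", "kwargs": {
  "rows": [
    {"xyz": [0.011,0,0.0],"rotation": [0,0,0]},
    {"xyz": [0.022,0,0.0],"rotation": [0,0,0]},
    {"xyz": [0.033,0,0.0],"rotation": [0,0,0]},
    {"xyz": [0.044,0,0.0],"rotation": [0,0,0]},
    {"xyz": [0.053,0,0.01],"rotation": [0,0,0]}
  ]
}}

```text
t: 4.53
ee_pos: [0.5839, -0.0316, 0.137]
eef_rot: [-3.115, 0.405, -0.003]
ft_force: [1.2, 0.2, -2.7]
opening: 0.0299
gripper_force: 5.0
```

Request:
{"fn": "send_rows", "kwargs": {
  "rows": [
    {"xyz": [0,0,0.01],"rotation": [0,0,0]},
    {"xyz": [0,0,0.02],"rotation": [0,0,0]},
    {"xyz": [0,0,0.03],"rotation": [0,0,0]},
    {"xyz": [0,0,0.035],"rotation": [0,0,0]},
    {"xyz": [0,0,0.035],"rotation": [0,0,0]}
  ]
}}

```text
t: 4.95
ee_pos: [0.5814, -0.0311, 0.1003]
eef_rot: [3.115, -0.405, -0.005]
ft_force: [-0.8, -0.4, -3.2]
opening: 0.03
gripper_force: 5.0
```

```bash
python3 plan.py 0.584 -0.032 0.097 -15;  python3 - <<'E'
from h import *
f=robot.grab_frame("scene");P=cloud(f)
print(f["pixels"].shape)
# bottle visible: bright-ish points between plate & gripper near the gap
for lo,hi in((.012,.03),(.03,.05),(.05,.07),(.07,.085)):
    m=(abs(P[...,0]-.584)<.05)&(abs(P[...,1]+.032)<.035)&(P[...,2]>lo)&(P[...,2]<hi)
    Q=P[m]; print(lo,m.sum(),np.round(Q.mean(0),4),np.round(np.percentile(Q,[3,97],axis=0),4).tolist())
E
```

```text
t 4.95 tcp [ 0.5814 -0.0311  0.1003] F [-0.79 -0.4  -3.16] q [-0.02  0.65  0.05  1.76 -0.05  0.74 -1.77] open 0.03 gf 5.0
shift [0.0028 0.0002 0.0033] rot deg [0.  0.2 0.2]
(400, 640, 3)
0.012 115 [ 0.5962 -0.0355  0.0218] [[0.5894, -0.0553, 0.0133], [0.6017, -0.0148, 0.0296]]
0.03 138 [ 0.5965 -0.0353  0.0399] [[0.5898, -0.0554, 0.0307], [0.6021, -0.0147, 0.0489]]
0.05 148 [ 0.5971 -0.0348  0.0601] [[0.5911, -0.0552, 0.0504], [0.6027, -0.0141, 0.0695]]
0.07 202 [ 0.5931 -0.0333  0.0797] [[0.5754, -0.0549, 0.0709], [0.6024, -0.0104, 0.0847]]
```

Request:
{"fn": "send_rows", "kwargs": {
  "rows": [
    {"xyz": [0.003,0,0.001],"rotation": [0,0,0]},
    {"xyz": [0.003,0,0.002],"rotation": [0,0,0]},
    {"xyz": [0.003,0,0.003],"rotation": [0,0,0]},
    {"xyz": [0.003,0,0.003],"rotation": [0,0,0]}
  ]
}}

```text
t: 5.33
ee_pos: [0.5863, -0.0322, 0.0998]
eef_rot: [-3.115, 0.405, -0.003]
ft_force: [-2.0, -0.1, 3.0]
opening: 0.0297
gripper_force: 5.0
```

Contact has been made: Fz went from −3 to +3 N. I'll release with a partial opening so the fingers stay clear of the neighbours.

Request:
{"fn": "send_rows", "kwargs": {
  "rows": [
    {"xyz": [-0.002,0,-0.001],"rotation": [0,0,0]},
    {"xyz": [-0.002,0,-0.001],"rotation": [0,0,0]},
    {"xyz": [-0.002,0,-0.001],"rotation": [0,0,0]},
    {"xyz": [-0.002,0,-0.001],"rotation": [0,0,0]},
    {"xyz": [-0.002,0,-0.001],"rotation": [0,0,0]}
  ],
  "fingers": 0.46
}}

```text
t: 5.75
ee_pos: [0.5837, -0.0316, 0.0995]
eef_rot: [-3.115, 0.405, 0.0]
ft_force: [0.4, -0.4, -0.4]
opening: 0.0499
gripper_force: 0.0
```

```bash
python3 plan.py 0.584 -0.032 0.2 -15;  python3 - <<'E'
from h import *
f=robot.grab_frame("scene");P=cloud(f)
for lo,hi in((.012,.03),(.03,.05),(.05,.07)):
    m=(abs(P[...,0]-.584)<.05)&(abs(P[...,1]+.032)<.035)&(P[...,2]>lo)&(P[...,2]<hi)
    Q=P[m]; print(lo,m.sum(),np.round(Q.mean(0),4))
E
```

```text
t 5.75 tcp [ 0.5837 -0.0316  0.0995] F [ 0.4  -0.38 -0.38] q [-0.02  0.65  0.05  1.75 -0.05  0.74 -1.77] open 0.0499 gf 0.0
shift [ 0.0004  0.0003 -0.1005] rot deg [-0.   0.   0.2]
0.012 127 [ 0.6008 -0.0367  0.0215]
0.03 137 [ 0.6006 -0.0364  0.0401]
0.05 148 [ 0.601  -0.0359  0.06  ]
```

Request:
{"fn": "send_rows", "kwargs": {
  "rows": [
    {"xyz": [0,0,-0.025],"rotation": [0,0,0]},
    {"xyz": [0,0,-0.06],"rotation": [0,0,0]},
    {"xyz": [0,0,-0.1],"rotation": [0,0,-7]},
    {"xyz": [0,0,-0.1],"rotation": [0,0,-14]},
    {"xyz": [0,0,-0.1],"rotation": [0,0,-21]}
  ]
}}

```text
t: 6.22
ee_pos: [0.5857, -0.0318, 0.2028]
eef_rot: [3.136, 0.178, 0.011]
ft_force: [-0.2, 0.3, -0.4]
opening: 0.0499
gripper_force: 0.0
```

Request:
{"fn": "send_rows", "kwargs": {
  "rows": [
    {"xyz": [0,0,0],"rotation": [0,0,-7]},
    {"xyz": [0,0,0],"rotation": [0,0,-14]},
    {"xyz": [0,0,0],"rotation": [0,0,-21]},
    {"xyz": [0,0,0],"rotation": [0,0,-28]},
    {"xyz": [0,0,0],"rotation": [0,0,-35]}
  ],
  "fingers": 0,
  "newtons": 30
}}

```text
t: 6.63
ee_pos: [0.5837, -0.0318, 0.1996]
eef_rot: [-2.938, -1.113, 0.0]
ft_force: [-0.3, 0.4, 0.7]
opening: 0.0789
gripper_force: 0.0
```

Request:
{"fn": "send_rows", "kwargs": {
  "rows": [
    {"xyz": [0,0,0],"rotation": [0,0,-7]},
    {"xyz": [0,0,0],"rotation": [0,0,-14]},
    {"xyz": [0,0,0],"rotation": [0,0,-21]},
    {"xyz": [0,0,0],"rotation": [0,0,-28]},
    {"xyz": [0,0,0],"rotation": [0,0,-35]}
  ]
}}

```text
t: 7.05
ee_pos: [0.5837, -0.0318, 0.1995]
eef_rot: [-2.467, -1.945, 0.0]
ft_force: [0.4, 1.1, -1.0]
opening: 0.0928
gripper_force: 0.0
```

```bash
python3 plan.py 0.573 -0.1265 0.13 82
python3 - <<'E'
from h import *; import m
for n,box in (("scene",(195,160,455,275)),("top",(165,110,445,270))):
    f=robot.grab_frame(n); P=cloud(f); print(n); m.blobs(f,P,.098,.115,box); print("cap"); m.blobs(f,P,.12,.14,box,10)
E
```

```text
t 7.05 tcp [ 0.5837 -0.0318  0.1995] F [ 0.44  1.08 -1.04] q [ 0.25  0.55 -0.37  1.64  0.23  0.99 -0.43] open 0.0928 gf 0.0
shift [-0.0945  0.0117  0.0696] rot deg [-0.   0.  -5.5]
scene
[417. 196.] 481 rect c 0.6407 0.2378 size 0.055 0.058 ang 76.5 zmed 0.105 mean [0.6423 0.2372]
[328. 204.] 506 rect c 0.61 0.0595 size 0.054 0.059 ang 71.3 zmed 0.1051 mean [0.6141 0.0581]
[232. 210.] 521 rect c 0.5746 -0.1275 size 0.056 0.057 ang 88.1 zmed 0.1051 mean [ 0.5775 -0.1278]
[280. 204.] 83 rect c 0.5884 -0.034 size 0.028 0.013 ang 71.8 zmed 0.1061 mean [ 0.5903 -0.0338]
cap
[280. 194.] 175 rect c 0.5812 -0.0305 size 0.029 0.03 ang 34.9 zmed 0.1297 mean [ 0.5832 -0.0316]
top
[202. 143.] 776 rect c 0.6372 0.2405 size 0.058 0.055 ang 26.8 zmed 0.1063 mean [0.6359 0.2393]
[300. 159.] 756 rect c 0.6073 0.0603 size 0.055 0.055 ang 80.3 zmed 0.1062 mean [0.6065 0.0599]
[393. 184.] 101 rect c 0.5622 -0.1034 size 0.039 0.009 ang 20.9 zmed 0.1051 mean [ 0.562  -0.1042]
cap
[352. 168.] 46 rect c 0.5839 -0.031 size 0.024 0.005 ang 75.9 zmed 0.1311 mean [ 0.584  -0.0311]
```

Request:
{"fn": "send_rows", "kwargs": {
  "rows": [
    {"xyz": [-0.035,0.004,0],"rotation": [0,0,-5.5]},
    {"xyz": [-0.07,0.008,0.0],"rotation": [0,0,-5.5]},
    {"xyz": [-0.0945,0.0117,0.03],"rotation": [0,0,-5.5]},
    {"xyz": [-0.0945,0.0117,0.07],"rotation": [0,0,-5.5]},
    {"xyz": [-0.0945,0.0117,0.07],"rotation": [0,0,-5.5]}
  ]
}}

```text
t: 7.57
ee_pos: [0.5668, -0.1289, 0.1231]
eef_rot: [-2.377, -2.039, 0.016]
ft_force: [-1.4, 0.5, -1.1]
opening: 0.0933
gripper_force: 0.0
```

```bash
python3 plan.py 0.573 -0.1265 0.048 82
```

```text
t 7.57 tcp [ 0.5668 -0.1289  0.1231] F [-1.39  0.54 -1.06] q [ 0.41  0.65 -0.36  1.72  0.29  0.84 -0.24] open 0.0933 gf 0.0
shift [0.0034 0.0068 0.075 ] rot deg [-0.8  0.1 -0.8]
```

Request:
{"fn": "send_rows", "kwargs": {
  "rows": [
    {"xyz": [0,0,0],"rotation": [0,0,0]},
    {"xyz": [0,0,0.02],"rotation": [0,0,0]},
    {"xyz": [0,0,0.05],"rotation": [0,0,0]},
    {"xyz": [0,0,0.08],"rotation": [0,0,0]},
    {"xyz": [0,0,0.08],"rotation": [0,0,0]}
  ]
}}

```text
t: 7.98
ee_pos: [0.5707, -0.124, 0.0473]
eef_rot: [-2.371, -2.053, 0.005]
ft_force: [-1.1, 0.1, -0.0]
opening: 0.0929
gripper_force: 0.0
```

Request:
{"fn": "send_rows", "kwargs": {
  "rows": [
    {"xyz": [0,0,0],"rotation": [0,0,0]},
    {"xyz": [0,0,0],"rotation": [0,0,0]}
  ]
}}

```text
t: 8.15
ee_pos: [0.5749, -0.1252, 0.0525]
eef_rot: [2.374, 2.053, 0.006]
ft_force: [-0.2, 0.1, 0.5]
opening: 0.0928
gripper_force: 0.0
```

```bash
cat > w.py <<'E'
from h import *
F=[];T=[]
for i in range(12):
    robot.grab_frame("wrist"); s=robot.sense(); F.append(s["ft_force"]); T.append(s["tau"])
F=np.array(F);print("F",F.mean(0).round(3),"sd",F.std(0).round(2),"tau",np.mean(T,0).round(3))
E
python3 w.py; python3 plan.py 0.573 -0.1265 0.048 82
```

```text
F [-0.208  0.098  0.047] sd [0.51 0.33 0.49] tau [-6.0000e-02 -4.4635e+01 -3.5150e+00 -1.1019e+01 -4.6000e-02 -1.0000e-02
 -0.0000e+00]
t 8.75 tcp [ 0.5725 -0.1263  0.0497] F [ 0.23  0.37 -0.41] q [ 0.38  0.74 -0.32  1.77  0.35  0.68 -0.28] open 0.0932 gf 0.0
shift [-0.0002  0.0005  0.0017] rot deg [-0.  -0.  -0.3]
```

Request:
{"fn": "send_rows", "kwargs": {
  "rows": [
    {"xyz": [0,0,0.002],"rotation": [0,0,0]},
    {"xyz": [0,0,0.002],"rotation": [0,0,0]},
    {"xyz": [0,0,0.002],"rotation": [0,0,0]},
    {"xyz": [0,0,0.002],"rotation": [0,0,0]},
    {"xyz": [0,0,0.002],"rotation": [0,0,0]}
  ],
  "fingers": 1,
  "newtons": 30
}}

```text
t: 9.17
ee_pos: [0.5725, -0.1262, 0.0476]
eef_rot: [-2.377, -2.054, 0.0]
ft_force: [0.1, -0.1, -0.4]
opening: 0.0643
gripper_force: 0.0
```

Request:
{"fn": "send_rows", "kwargs": {
  "rows": [
    {"xyz": [0,0,0],"rotation": [0,0,0]},
    {"xyz": [0,0,0],"rotation": [0,0,0]},
    {"xyz": [0,0,0],"rotation": [0,0,0]},
    {"xyz": [0,0,0],"rotation": [0,0,0]}
  ]
}}

```text
t: 9.5
ee_pos: [0.5727, -0.1262, 0.0477]
eef_rot: [2.377, 2.054, 0.0]
ft_force: [1.8, -0.6, -0.7]
opening: 0.0565
gripper_force: 30.0
```

Request:
{"fn": "send_rows", "kwargs": {
  "rows": [
    {"xyz": [0,0,-0.007],"rotation": [0,0,0]},
    {"xyz": [0,0,-0.014],"rotation": [0,0,0]},
    {"xyz": [0,0,-0.021],"rotation": [0,0,0]},
    {"xyz": [0,0,-0.025],"rotation": [0,0,0]},
    {"xyz": [0,0,-0.025],"rotation": [0,0,0]}
  ]
}}

```text
t: 9.92
ee_pos: [0.5734, -0.1263, 0.0741]
eef_rot: [2.376, 2.053, 0.003]
ft_force: [0.1, 0.2, -3.1]
opening: 0.0569
gripper_force: 30.0
```

```bash
python3 plan.py 0.573 -0.1265 0.048 82;python3 w.py
```

```text
t 9.92 tcp [ 0.5734 -0.1263  0.0741] F [ 0.07  0.24 -3.15] q [ 0.39  0.71 -0.33  1.76  0.33  0.73 -0.27] open 0.0569 gf 30.0
shift [-0.0002 -0.0004  0.0261] rot deg [ 0.1 -0.  -0.3]
F [-0.243 -0.185 -2.847] sd [0.42 0.6  0.32] tau [ 4.0000e-03 -4.5857e+01 -3.7750e+00 -1.2358e+01 -4.6000e-02 -6.0000e-03
  1.0000e-03]
```

Canister A weighs about 0.29 kg, so it is a light one. I'll set it back down and go to B.

Request:
{"fn": "send_rows", "kwargs": {
  "rows": [
    {"xyz": [0,0,0.007],"rotation": [0,0,0]},
    {"xyz": [0,0,0.014],"rotation": [0,0,0]},
    {"xyz": [0,0,0.02],"rotation": [0,0,0]},
    {"xyz": [0,0,0.0245],"rotation": [0,0,0]},
    {"xyz": [0,0,0.0245],"rotation": [0,0,0]}
  ]
}}

```text
t: 10.93
ee_pos: [0.5724, -0.1261, 0.0475]
eef_rot: [-2.376, -2.054, 0.001]
ft_force: [-0.0, 0.7, -2.7]
opening: 0.0567
gripper_force: 30.0
```

Request:
{"fn": "send_rows", "kwargs": {
  "rows": [
    {"xyz": [0,0,0],"rotation": [0,0,0]},
    {"xyz": [0,0,0],"rotation": [0,0,0]},
    {"xyz": [0,0,0],"rotation": [0,0,0]},
    {"xyz": [0,0,0],"rotation": [0,0,0]},
    {"xyz": [0,0,0],"rotation": [0,0,0]}
  ],
  "fingers": 0
}}

```text
t: 11.35
ee_pos: [0.5728, -0.1262, 0.0485]
eef_rot: [2.377, 2.054, 0.001]
ft_force: [1.2, 0.4, -1.3]
opening: 0.0852
gripper_force: 0.0
```

Request:
{"fn": "send_rows", "kwargs": {
  "rows": [
    {"xyz": [0,0,-0.02],"rotation": [0,0,0]},
    {"xyz": [0,0,-0.055],"rotation": [0,0,0]},
    {"xyz": [0,0,-0.09],"rotation": [0,0,0]},
    {"xyz": [0,0,-0.12],"rotation": [0,0,0]},
    {"xyz": [0,0,-0.12],"rotation": [0,0,0]}
  ]
}}

```text
t: 11.77
ee_pos: [0.5769, -0.1262, 0.175]
eef_rot: [2.369, 2.047, 0.014]
ft_force: [0.4, 0.1, 0.3]
opening: 0.093
gripper_force: 0.0
```

```bash
python3 plan.py 0.6095 0.0597 0.17 82
```

```text
t 11.77 tcp [ 0.5769 -0.1262  0.175 ] F [0.37 0.11 0.34] q [ 0.42  0.59 -0.39  1.66  0.27  0.93 -0.21] open 0.093 gf 0.0
shift [0.1887 0.0052 0.0051] rot deg [ 0.8 -0.  -0.3]
```

Request:
{"fn": "send_rows", "kwargs": {
  "rows": [
    {"xyz": [0.038,0.002,0],"rotation": [0,0,0]},
    {"xyz": [0.076,0.004,0],"rotation": [0,0,0]},
    {"xyz": [0.114,0.006,0],"rotation": [0,0,0]},
    {"xyz": [0.152,0.008,0],"rotation": [0,0,0]},
    {"xyz": [0.189,0.0103,0],"rotation": [0,0,0]}
  ]
}}

```text
t: 12.18
ee_pos: [0.61, 0.0612, 0.1681]
eef_rot: [-2.377, -2.054, -0.0]
ft_force: [1.4, -0.1, -0.2]
opening: 0.0932
gripper_force: 0.0
```

Request:
{"fn": "send_rows", "kwargs": {
  "rows": [
    {"xyz": [0,0,0],"rotation": [0,0,0]},
    {"xyz": [0,0,0],"rotation": [0,0,0]},
    {"xyz": [0,0,0.02],"rotation": [0,0,0]},
    {"xyz": [0,0,0.04],"rotation": [0,0,0]},
    {"xyz": [0,0,0.04],"rotation": [0,0,0]}
  ]
}}

```text
t: 12.6
ee_pos: [0.6071, 0.0561, 0.1242]
eef_rot: [-2.377, -2.049, 0.013]
ft_force: [-0.4, -0.7, -0.3]
opening: 0.0931
gripper_force: 0.0
```

```bash
python3 plan.py 0.6095 0.0597 0.048 82
```

```text
t 12.6 tcp [0.6071 0.0561 0.1242] F [-0.35 -0.74 -0.33] q [ 0.09  0.68 -0.36  1.64  0.29  0.88 -0.54] open 0.0931 gf 0.0
shift [0.0043 0.0024 0.0762] rot deg [-0.4  0.3 -0.5]
```

Request:
{"fn": "send_rows", "kwargs": {
  "rows": [
    {"xyz": [0,0,0.025],"rotation": [0,0,0]},
    {"xyz": [0,0,0.05],"rotation": [0,0,0]},
    {"xyz": [0,0,0.08],"rotation": [0,0,0]},
    {"xyz": [0,0,0.08],"rotation": [0,0,0]},
    {"xyz": [0,0,0.08],"rotation": [0,0,0]}
  ]
}}

```text
t: 13.02
ee_pos: [0.6093, 0.0577, 0.0477]
eef_rot: [-2.378, -2.052, 0.005]
ft_force: [0.0, 0.4, 0.4]
opening: 0.0931
gripper_force: 0.0
```

```bash
python3 w.py;python3 plan.py 0.6095 0.0597 0.048 82
```

```text
F [ 0.083  0.063 -0.151] sd [0.45 0.5  0.54] tau [ 5.9000e-02 -4.6249e+01 -3.6220e+00 -1.1563e+01 -4.0000e-02 -2.1000e-02
  1.0000e-03]
t 13.62 tcp [0.6102 0.0593 0.0484] F [-0.15  0.09 -0.24] q [ 0.06  0.78 -0.32  1.7   0.34  0.72 -0.58] open 0.0931 gf 0.0
shift [ 0.0003 -0.0007  0.0004] rot deg [ 0.  -0.  -0.3]
```

Request:
{"fn": "send_rows", "kwargs": {
  "rows": [
    {"xyz": [0,-0.0005,0],"rotation": [0,0,0]},
    {"xyz": [0,-0.0005,0],"rotation": [0,0,0]},
    {"xyz": [0,-0.0005,0],"rotation": [0,0,0]},
    {"xyz": [0,-0.0005,0],"rotation": [0,0,0]},
    {"xyz": [0,-0.0005,0],"rotation": [0,0,0]}
  ],
  "fingers": 1,
  "newtons": 30
}}

```text
t: 14.03
ee_pos: [0.6096, 0.0594, 0.0481]
eef_rot: [-2.377, -2.054, 0.0]
ft_force: [-0.3, -0.4, 0.9]
opening: 0.0643
gripper_force: 0.0
```

Request:
{"fn": "send_rows", "kwargs": {
  "rows": [
    {"xyz": [0,0,0],"rotation": [0,0,0]},
    {"xyz": [0,0,0],"rotation": [0,0,0]},
    {"xyz": [0,0,0],"rotation": [0,0,0]},
    {"xyz": [0,0,0],"rotation": [0,0,0]}
  ]
}}

```text
t: 14.37
ee_pos: [0.6095, 0.0594, 0.0481]
eef_rot: [-2.377, -2.054, 0.0]
ft_force: [-0.5, 0.4, 0.2]
opening: 0.0562
gripper_force: 30.0
```

Request:
{"fn": "send_rows", "kwargs": {
  "rows": [
    {"xyz": [0,0,-0.007],"rotation": [0,0,0]},
    {"xyz": [0,0,-0.014],"rotation": [0,0,0]},
    {"xyz": [0,0,-0.021],"rotation": [0,0,0]},
    {"xyz": [0,0,-0.025],"rotation": [0,0,0]},
    {"xyz": [0,0,-0.025],"rotation": [0,0,0]}
  ]
}}

```text
t: 14.78
ee_pos: [0.6104, 0.0595, 0.0745]
eef_rot: [2.376, 2.053, 0.003]
ft_force: [0.5, -0.9, -4.2]
opening: 0.0564
gripper_force: 30.0
```

```bash
python3 plan.py 0.6095 0.0597 0.048 82;python3 w.py
```

```text
t 14.78 tcp [0.6104 0.0595 0.0745] F [ 0.49 -0.86 -4.22] q [ 0.07  0.74 -0.34  1.68  0.32  0.77 -0.56] open 0.0564 gf 30.0
shift [ 0.     -0.0009  0.0265] rot deg [ 0.1 -0.  -0.3]
F [ 0.21   0.144 -5.106] sd [0.41 0.6  0.39] tau [ 4.0000e-03 -4.9257e+01 -4.1490e+00 -1.3639e+01 -4.6000e-02 -3.1000e-02
  1.0000e-03]
```

Canister B weighs about 0.51 kg. The light ones are at most 0.37 kg, so B is the full one and the third doesn't need lifting. I'll raise it.

Request:
{"fn": "send_rows", "kwargs": {
  "rows": [
    {"xyz": [0,0,-0.015],"rotation": [0,0,0]},
    {"xyz": [0,0,-0.035],"rotation": [0,0,0]},
    {"xyz": [0,0,-0.055],"rotation": [0,0,0]},
    {"xyz": [0,0,-0.075],"rotation": [0,0,0]},
    {"xyz": [0,0,-0.095],"rotation": [0,0,0]}
  ]
}}

```text
t: 15.8
ee_pos: [0.6092, 0.0594, 0.169]
eef_rot: [-2.376, -2.054, 0.001]
ft_force: [1.1, -0.1, -5.5]
opening: 0.0563
gripper_force: 30.0
```

Request:
{"fn": "send_rows", "kwargs": {
  "rows": [
    {"xyz": [0,0,-0.015],"rotation": [0,0,0]},
    {"xyz": [0,0,-0.03],"rotation": [0,0,0]},
    {"xyz": [0,0,-0.04],"rotation": [0,0,0]},
    {"xyz": [0,0,-0.05],"rotation": [0,0,0]},
    {"xyz": [0,0,-0.05],"rotation": [0,0,0]}
  ]
}}

```text
t: 16.22
ee_pos: [0.6106, 0.0597, 0.2202]
eef_rot: [2.375, 2.053, 0.005]
ft_force: [-0.4, 0.4, -4.2]
opening: 0.0562
gripper_force: 30.0
```

Request:
{"fn": "send_rows", "kwargs": {
  "rows": [
    {"xyz": [0,0,0],"rotation": [0,0,0]},
    {"xyz": [0,0,0],"rotation": [0,0,0]},
    {"xyz": [0,0,0],"rotation": [0,0,0]},
    {"xyz": [0,0,0],"rotation": [0,0,0]},
    {"xyz": [0,0,0],"rotation": [0,0,0]}
  ]
}}

```text
t: 16.63
ee_pos: [0.6093, 0.0593, 0.2174]
eef_rot: [-2.376, -2.054, 0.002]
ft_force: [0.3, 0.1, -5.5]
opening: 0.0566
gripper_force: 30.0
```

```bash
python3 w.py; python3 plan.py 0.6095 0.0597 0.21 82
python3 - <<'E'
from h import *; import m
f=robot.grab_frame("scene"); P=cloud(f); m.blobs(f,P,.098,.115,(195,120,455,275)); m.blobs(f,P,.068,.084,(340,180,400,275)); m.blobs(f,P,.12,.14,(260,180,300,275),10)
cv2.imwrite("pics/end.png",f["pixels"][:,:,::-1])
E
```

```text
F [ 0.225  0.117 -5.072] sd [0.32 0.35 0.5 ] tau [ 1.0000e-03 -4.5914e+01 -4.0000e+00 -1.7559e+01 -5.9000e-02 -2.1000e-02
  0.0000e+00]
t 17.23 tcp [0.6096 0.0594 0.2182] F [ 0.25  0.6  -5.36] q [ 0.1   0.58 -0.39  1.53  0.24  1.08 -0.49] open 0.0563 gf 30.0
shift [ 0.0003 -0.0002  0.0082] rot deg [ 0.  -0.  -0.3]
[417. 196.] 479 rect c 0.6404 0.2384 size 0.056 0.056 ang 74.8 zmed 0.1051 mean [0.6423 0.2371]
[232. 210.] 527 rect c 0.5743 -0.127 size 0.056 0.057 ang 50.5 zmed 0.1052 mean [ 0.5768 -0.1276]
[281. 205.] 91 rect c 0.589 -0.0344 size 0.028 0.013 ang 71.4 zmed 0.107 mean [ 0.591  -0.0334]
[374. 209.] 217 rect c 0.624 0.1531 size 0.035 0.038 ang 72.6 zmed 0.075 mean [0.6252 0.1525]
[280. 194.] 175 rect c 0.5804 -0.0311 size 0.028 0.032 ang 73.8 zmed 0.1295 mean [ 0.5834 -0.0317]
```

View pics/end.png

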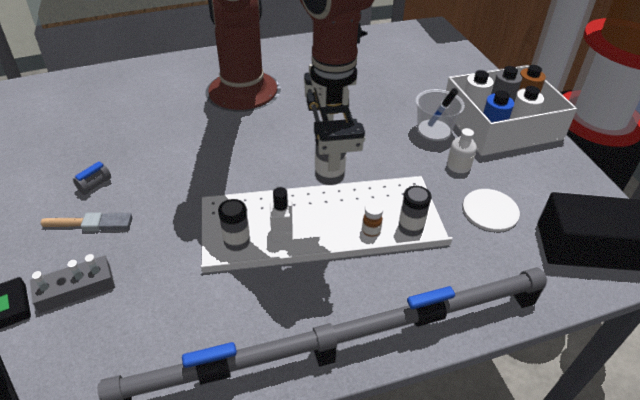

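The bottle stands at (281,205). Canisters A (232,220) and C (415,208) and the jar (373,220) are unmoved, and canister B hangs upright in the gripper at (330,155). I'm handing it in.

```bash
python3 -c "
from station import robot
print(robot.job_done())"
```

```text
the job is handed in; nothing more can be done
None
```

I handed the job in with the bottle upright and released in its gap and the heaviest canister (middle of the row, about 0.51 kg) held upright about 17 cm above the plate; I hefted two of the three (the other about 0.29 kg), because 0.51 kg is well above the 0.37 kg limit for the light ones.

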